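# Open the rice dispenser and hold its sprung shutter at the pointer

### The arm

A 6-joint arm with a two-finger parallel gripper is mounted at the origin on a cart in front of the work surface, level with it; the furniture and walls round the work are solid. World frame = base frame: x ahead of the robot, y to its left, z up, the work surface at z = 0. Lengths are in mm, angles in rad, forces in N, time in s.
With the tool pointing down it reaches from about 350 to 875 mm from the base axis. Payload 4.2 kg.
Tool frame: the origin (TCP) lies at the very end of the fingers, on their centre line; the grasp point (between the pads) lies 19 mm behind it; z points along the fingers, y is the direction in which the jaws open and shut (so a half turn about z gives the same grasp; the last joint's range is limited). The gripper opens to 85 mm and grips with 20 to 120 N. Pads are 22 mm wide; open, the fingers measure 114 mm over their backs; the gripper's body (76 mm by 85 mm) begins 54 mm behind the grasp point. The pads swing forward as they close: fully open they stand 13 mm farther back than shut.
Start: joints at [1.46, 0.385, 0.008, 0, -1.194, -0.259], TCP at [225.86, 582.74, 231.312] pointing down, gripper open.
Joint ranges: [-3.14, 3.14], [-1.21, 2.06], [-1.07, 1.41], [-3.16, 2.05], [-2.99, -0.16], [-3.1, 3.1]. Speed limits (rad/s): [2.79, 2.79, 3.14, 3.14, 3.14, 3.14].

### API

Orientations are given as a unit quaternion [x, y, z, w].
In Python, from bench import arm, optics, job gives the robot as it stands.
- The arm moves only by the tool send_rows, never from a script. Its argument "steps" is a list that holds one entry, the list of rows, each a list of 5 numbers: the shift along the tool's x, y, z in cm, then the turn about the tool's z in rad, then the opening, from 0 (shut) to 1 (fully open). A call has 1 to 10 rows; each row shifts and turns the pose as measured when the row begins, along the tool's axes as they then stand; what a row does not reach is not made up. A row lasts 1/12 s, in which the tool goes at most 41.7 mm and 7.16 degrees, less where a joint would pass 70% of its speed; a pose out of reach is approached as far as the arm can. A call with a gripper value outside its range is refused whole. The fingers move at their own pace and stop on an object; the grip force is fixed at half the most. Time passes only in rows, so rows that do not move let the fingers close. It gives the time, the measured TCP pose, the force and the opening at its end, in the units of the state.
- arm.read_state(): the state, without advancing time (a new reading comes with each control period).
- optics.get_image(name): name is "side" or "top" or "wrist"; returns (picture, depth): 384x512x3 uint8, blue, green, red; 384x512 float32, mm along the optical axis (not along the pixel's ray), 0 where there is no reading.
- optics.get_calibration(name): a dict with "K" (3x3 intrinsics, pixels), "k1" (the pictures are not rectified: a ray, as slopes to the right and down, at radius r is drawn at 1 + k1 r^2 times it, then the intrinsics apply), "rvec" (rotation vector, rad) and "tvec" (3), from world to camera coordinates, as OpenCV has them; the wrist camera has in their place "hand_eye" (4x4, takes a point from camera to tool coordinates, whose origin is the TCP and whose axes are the flange's). Camera axes: x right, y down, z forward; pixel columns grow to the right and rows downward; lengths in mm; the calibration is good to about 2 mm. A picture is of the moment at which its call begins: read the wrist's pose just before it. get_calibration takes no time and is no camera call.
- job.job_done(): hands the job in, once; it reports no verdict.
The state is a dict: "clock": time; "joints": joint angles; "joint_vel": joint speeds; "joint_efforts": joint torques, N m; "position": TCP position; "ee_rot": TCP orientation; "contact_force": force on the tool from outside, world axes, zero at the start; "wrist_torque": the same for the moment, N m; "gripper_width": finger opening in mm.
Only numpy, scipy, OpenCV 4.12 (cv2) and the standard library are available. Lean on these libraries where they do the work, as an engineer would, in place of code of your own. Each camera call takes 0.05 s, during which the arm holds its last target. There are 200 camera calls.

### The job

I want to pour rice through the dispenser into the little cup that stands under it. First lift the lid off by its knob and set it down flat, knob up, on the wooden board (do not drop it); then pull the spring-loaded shutter out by its handle until the raised rib across it is level with the pointer on the guide rail, and keep it there for me: finish while still holding the handle, because the shutter springs shut if you let go. Leave the pointer, the cup and the other things where they are.

Things in the scene. Friction and masses are not known exactly. Their poses are not given: they have to be found in the camera images.
- dispenser: Rice dispenser fixed to the worktop: steel stand, slide gate, round white hopper on top (120 mm diameter, rim 150 mm high). Origin: on the hopper's axis at worktop height; z up; its own -x axis is its front (roughly to the robot's left), where shutter and handle stick out. The tray's two rails run along x at y = +-45 mm, top 77 mm high, and end 130 mm in front of the axis.
- lid: Loose wooden lid on the hopper, 0.14 kg: disc 124 mm wide, 10 mm thick, on a dark plug 100 mm wide, 12 mm deep, that sits loosely in the hopper. Origin: centre of the plug's underside (138 mm high at the start); z up along the knob. Disc top at 22 mm; knob on the axis: thin neck, then a round head 32 mm wide from 38 to 50 mm above the origin, top at 56 mm. Put down, it stands on its plug.
- board: Loose wooden chopping board lying flat, 210 mm along its x axis, 300 mm along its y axis, 22 mm thick, 0.9 kg. Origin: centre of its underside. To the robot's right of the dispenser.
- shutter (a joint): Travel of the shutter in m: 0 fully in (shut, where it starts), grows as it is pulled out along the dispenser's -x axis, stop at 0.060. A spring pushes it home: about 4 N when shut, 130 N/m more, so about 10 N at 0.045.
- handle (a point): Middle of the shutter's handle, a level round black bar 13 mm thick, 84 mm long, along the dispenser's y, 85 mm above the worktop, 187 mm in front of the hopper's axis when shut; moves with the shutter. Two thin arms at its ends carry it (64 mm free between them); the gap behind it to the tray is 50 mm, nothing is below: grip it from above, one finger in front, one behind.
- rib (a point): Top middle of the raised rib, a 5 mm wide, 74 mm long dark steel bar across the shutter blade, 80 mm above the worktop and 75 mm in front of the hopper's axis when shut; moves with the shutter.
- pointer_tip (a point): Tip of the small black pointer with a clamp screw, on the guide rail on the dispenser's -y side (nearer the robot), 83 mm above the worktop, pointing inward over the blade, 20 to 48 mm in front of the shut rib. Its x axis is parallel to the dispenser's x. The rib is level with it when both have the same x in the dispenser's frame.
- pointer (a joint): Setting of the pointer in m: the shutter travel at which the rib is level with it. Held by a clamp screw; not to be moved.
- cup: Small cream cup, 65 mm wide, 93 mm with its handle, 49 mm high, standing on the foot plate under the outlet. Origin: centre of its underside. To be left alone.
- jam_jar: Jam jar, 68 mm diameter, 84 mm high, behind the dispenser. Origin: centre of its underside. Bystander.
- tumbler: Clear drinking glass, 76 mm diameter, 94 mm high, behind the dispenser. Origin: centre of its underside. Bystander.
- spoon: Spoon, 188 x 38 x 16 mm, lying near the front edge of the worktop. Origin: centre of its underside. Bystander.
Things that resemble listed ones, but are neither listed nor needed, are in the scene too. Of the things that look like the lid, the smaller one is meant.

How it is judged (in metres and radians):
On the way, in this order (a step that is already met when the one before it is completed fails the run):
1. the lid lies flat, knob up, on the board and is let go, the shutter still shut (x of lid in the frame of board between -0.105 and 0.105 m and y of lid in the frame of board between -0.15 and 0.15 m and z of lid in the frame of board between 0.016 and 0.028 m and angle between lid's own z axis and vertical below 0.1 rad and linear speed of lid below 0.03 m/s and contact force between the fingers and lid below 0.1 N and value of joint shutter below 0.006 m), for 0.2 s.
2. the handle is held and the rib is level with the pointer (x of rib in the frame of pointer_tip between -0.005 and 0.005 m and contact force between the fingers and shutter above 2 N), for 0.3 s.
At the end, for the whole second after the job is handed in: The gripper still holds the shutter (more than 2 N on it), the shutter is at rest with its rib within 5 mm of the pointer along the rail, and the pointer has not been shifted (4 mm). The lid lies flat (0.1 rad), knob up, at rest and let go, with its middle over the board and its underside on it (all of step 2 and x of lid in the frame of board between -0.105 and 0.105 m and y of lid in the frame of board between -0.15 and 0.15 m and z of lid in the frame of board between 0.016 and 0.028 m and angle between lid's own z axis and vertical below 0.1 rad and linear speed of lid below 0.03 m/s and contact force between the fingers and lid below 0.1 N and velocity of joint shutter between -0.01 and 0.01 m/s and distance of pointer_tip from where it was at the start of the episode below 0.004 m); the arm keeps its last pose, push and grip.
It fails at once if the lid is dropped or thrown (faster than 0.7 m/s and out of the gripper) (linear speed of lid above 0.7 m/s and contact force between the fingers and lid below 0.1 N).
It fails at once if the cup is shifted more than 25 mm (distance of cup from where it was at the start of the episode above 0.025 m).
It fails at once if the jam jar is shifted more than 30 mm (distance of jam_jar from where it was at the start of the episode above 0.03 m).
It fails at once if the glass is shifted more than 30 mm (distance of tumbler from where it was at the start of the episode above 0.03 m).
It fails at once if the spoon is shifted more than 30 mm (distance of spoon from where it was at the start of the episode above 0.03 m).
It also fails if it takes over 48 s, if anything falls off the work surface, if the arm or the gripper's body presses on something with over 40 N, if the wrist force passes 120 N, or if a joint passes its speed limit or range.

## Working session

There is one attempt and no reset: what is moved stays moved. The work goes in short steps, Python scripts to look and compute and a tool call to move; the robot and the scene stay as the last step left them, time stands still between calls to the robot, and variables do not carry over. Pictures are saved under pics/ and viewed, about 8 in all and at most 12, crops included, and the job is handed in when it is done.

Besides the shell and the picture viewer there is one more tool, called after ">>>" as name(argument=value, ...), one argument or row to a line, values as JSON. send_rows: Moves the arm, as the interface text tells. Its arguments: {"type":"object","properties":{"steps":{"type":"array","items":{"type":"array","items":{"type":"array","items":{"type":"number"}}}}},"required":["steps"]}

```bash
mkdir -p pics; cat > h.py <<'E'
import numpy as np, cv2
from bench import arm, optics, job
from scipy.spatial.transform import Rotation as R
def cam(n):
    c=optics.get_calibration(n); K=np.array(c["K"]); 
    if "rvec" in c:
        Rm=cv2.Rodrigues(np.array(c["rvec"],float))[0]; t=np.array(c["tvec"],float).ravel()
        return K,c["k1"],Rm.T,-Rm.T@t
    s=arm.read_state(); T=np.eye(4); T[:3,:3]=R.from_quat(s["ee_rot"]).as_matrix(); T[:3,3]=s["position"]
    X=T@np.array(c["hand_eye"]); return K,c["k1"],X[:3,:3],X[:3,3]
def rays(C,uv):
    K,k1,Rm,o=C
    p=cv2.undistortPoints(np.array(uv,float).reshape(-1,1,2),K,np.array([k1,0,0,0,0.])).reshape(-1,2)
    return np.c_[p,np.ones(len(p))]@Rm.T, o
def atz(C,uv,z):
    d,o=rays(C,uv); return o+d*((z-o[2])/d[:,2])[:,None]
def atdepth(C,uv,dep):
    d,o=rays(C,uv); return o+d*np.array([dep[int(round(v)),int(round(u))] for u,v in uv])[:,None]
def grab(n):
    C=cam(n); im,d=optics.get_image(n); np.savez(f"{n}.npz",im=im,d=d,Rm=C[2],o=C[3],K=C[0],k1=C[1]); return C,im,d
def load(n):
    z=np.load(f"{n}.npz"); return (z["K"],float(z["k1"]),z["Rm"],z["o"]),z["im"],z["d"]
E
python3 - <<'E'
from h import *
a=[]
for n in ("side","top","wrist"):
    C,im,d=grab(n); a.append(im); print(n,C[3].round(),C[2][:,2].round(2))
cv2.imwrite("pics/1.png",cv2.resize(a[0],(800,600)));cv2.imwrite("pics/2.png",cv2.resize(a[1],(800,600)))
print(arm.read_state())
E
```

```text
side [-299. -691.  572.] [ 0.72  0.54 -0.44]
top [ 394. -105. 1304.] [ 0.06  0.01 -1.  ]
wrist [306. 552. 372.] [-0.3   0.12 -0.95]
{'clock': 0.15, 'joints': array([ 1.45958297e+00,  3.85388421e-01,  6.97244005e-03, -3.93314117e-04,
       -1.19400065e+00, -2.58647297e-01]), 'joint_vel': array([ 0.00148885, -0.00313334,  0.00380612,  0.00204146, -0.00114303,
        0.00129072]), 'joint_efforts': array([ 5.96063219e-04, -3.92678940e+01,  1.88580912e+01,  4.18852195e+00,
       -3.38567050e-03,  1.28597527e-06]), 'position': array([225.71787211, 582.35576961, 230.4744156 ]), 'ee_rot': array([ 9.82935391e-01, -1.83949254e-01, -1.22638265e-04,  8.21414675e-04]), 'contact_force': array([-0.24729498, -0.39206654, -0.02724084]), 'wrist_torque': array([-0.00213507,  0.00972402,  0.03311635]), 'gripper_width': 85.49879262615651}
```

View pics/1.png

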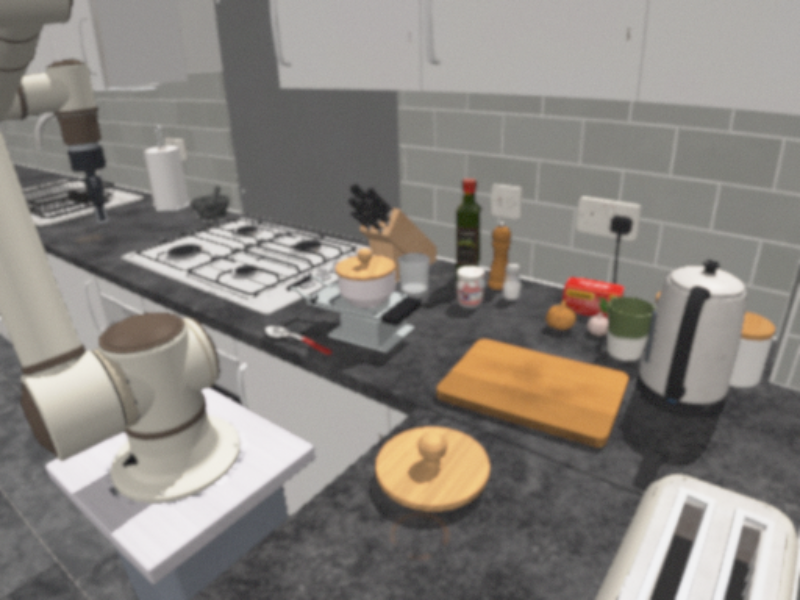

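View pics/2.png

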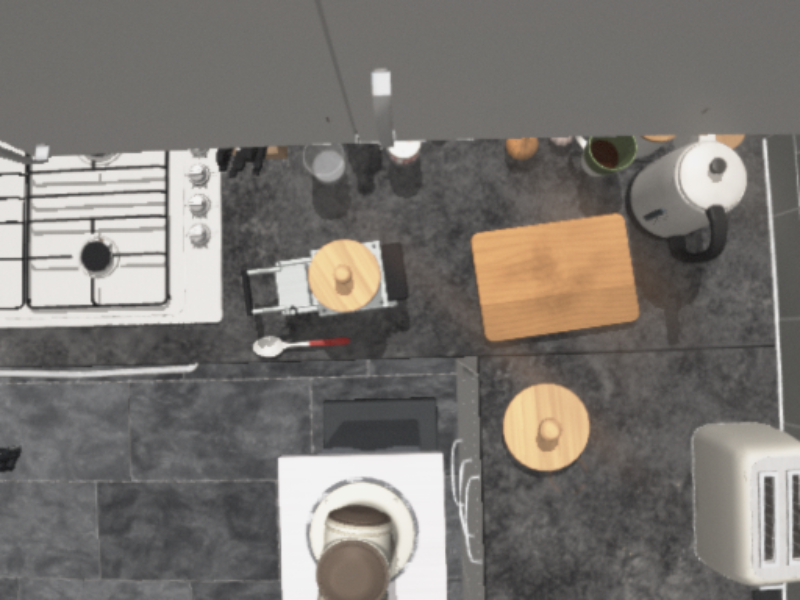

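Side view: hopper lid at about (364,262) and the board at (535,390). Top view (800x600): hopper lid with knob at (344,273), handle bar at (249,290), pointer near (292,312) and board centre at (555,277). Two things look like the lid: the disc on the hopper at (344,275), about 72 px across, and a disc on the right worktop at (546,427), about 86 px across. The hopper one is smaller and sits on the dispenser, so it fits the description. I'll confirm it in a crop.

```bash
python3 - <<'E'
from h import *
C,im,d=load("top"); S,si,sd=load("side")
crop=cv2.resize(im[140:230,145:275],None,fx=6,fy=6,interpolation=cv2.INTER_CUBIC)
cv2.imwrite("pics/3.png",crop)
s=.64
def p(n,uv,C=C,d=d):
    uv=[np.array(uv)*s]; print(n,uv[0].round(),atdepth(C,uv,d).round(0))
for n,uv in dict(lidL=(325,275),lidR=(365,275),knob=(343,272),otherdisc=(520,430),otherknob=(549,430),boardc=(555,277),b1=(475,236),b2=(622,216),b3=(637,318),b4=(490,339),h1=(246,272),h2=(252,308)).items(): p(n,uv)
for n,uv in dict(sknob=(364,256),sboard=(535,390),slid=(380,270)).items(): p(n,uv,S,sd)
E
```

```text
lidL [208. 176.] [[485.  36. 166.]]
lidR [234. 176.] [[483. -32. 163.]]
knob [220. 174.] [[487.   2. 197.]]
otherdisc [333. 275.] [[ 194. -306.   31.]]
otherknob [351. 275.] [[ 199. -352.   75.]]
boardc [355. 177.] [[ 479. -384.   29.]]
b1 [304. 151.] [[ 563. -235.   24.]]
b2 [398. 138.] [[ 597. -527.    3.]]
b3 [408. 204.] [[ 397. -547.    1.]]
b4 [314. 217.] [[ 366. -256.   27.]]
h1 [157. 174.] [[501. 189.  92.]]
h2 [161. 197.] [[435. 180.  89.]]
sknob [233. 164.] [[473.  -4. 184.]]
sboard [342. 250.] [[ 458. -397.   19.]]
slid [243. 173.] [[477. -41. 161.]]
```

View pics/3.png

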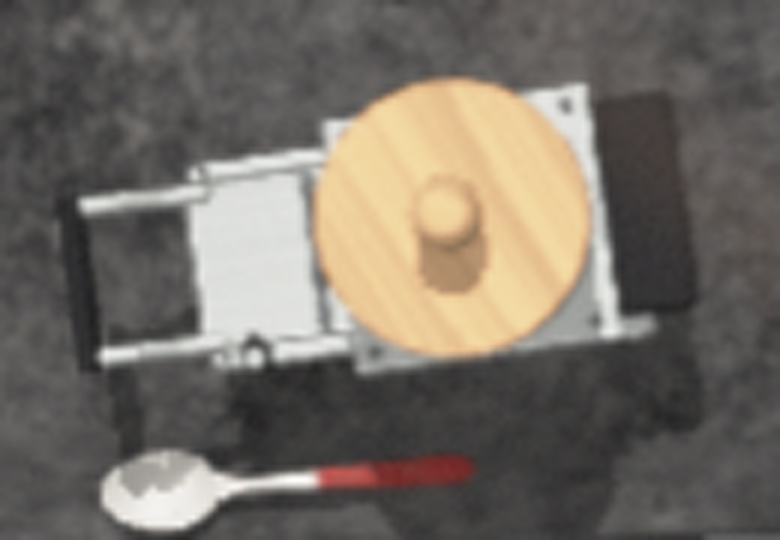

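The crop confirms it. The lid on the hopper has its knob at crop (447,210), the handle bar runs (67,200) to (92,368), and the pointer screw is at (255,350). The wrist camera rides ahead of the tool, so I'll move above the knob and look from close by.

>>> send_rows(
  steps=[
    [[2.8,2.8,-0.4,0,1],[2.8,2.8,-0.4,0,1],[2.8,2.8,-0.4,0,1],[2.8,2.8,-0.4,0,1],[2.8,2.8,-0.4,0,1],[2.8,2.8,-0.4,0,1],[2.8,2.8,-0.4,0,1],[2.8,2.8,-0.4,0,1],[2.8,2.8,-0.4,0,1],[2.8,2.8,-0.4,0,1]],
  ],
)

```text
clock: 0.98
position: [387.3, 209.8, 267.1]
ee_rot: [0.984, -0.178, -0.001, 0.005]
contact_force: [0.8, 0.5, -0.8]
gripper_width: 85.6
```

>>> send_rows(
  steps=[
    [[2.8,2.7,0,0,1],[2.8,2.7,0,0,1],[2.8,2.7,0,0,1],[2.8,2.7,0,0,1],[2.8,2.7,0,0,1],[2.0,2.0,0,-0.12,1],[0,0,0,-0.12,1],[0,0,0,-0.12,1],[0,0,0,-0.11,1],[0,0,0,0,1]],
  ],
)

```text
clock: 1.82
position: [485.6, -10.4, 268.7]
ee_rot: [0.998, 0.06, -0.002, 0.004]
contact_force: [-0.1, -0.3, -0.4]
gripper_width: 85.2
```

```bash
python3 - <<'E'
from h import *
C,im,d=grab("wrist"); s=arm.read_state(); print(s["position"],s["ee_rot"])
cv2.imwrite("pics/4.png",cv2.resize(im,(800,600)))
E
```

```text
[485.52984614 -10.26741034 268.64137833] [ 0.99829494  0.05819379 -0.00219753  0.00398311]
```

View pics/4.png

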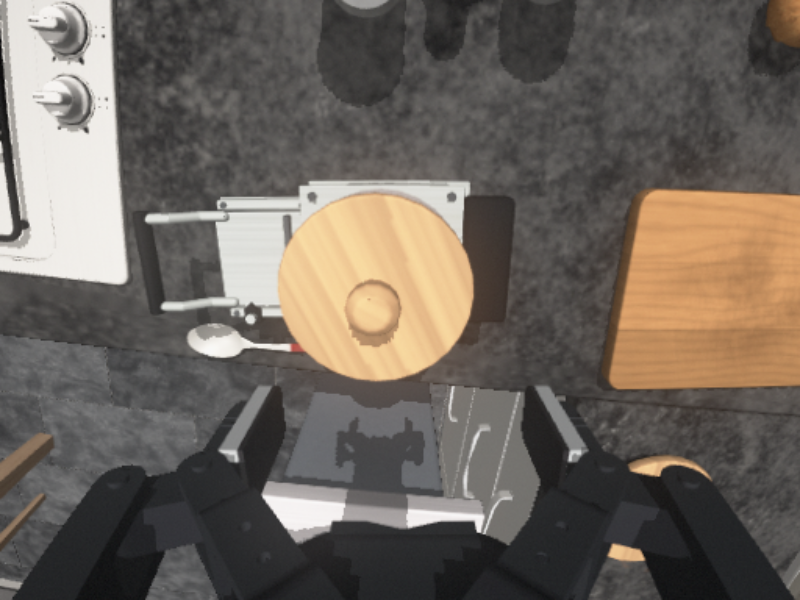

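Wrist view: knob head centre at (372,305), lid disc centre at (375,287), handle bar from (146,214) to (156,312), pointer screw at (250,315), board left edge at x≈620. Next I'll work out positions from both views.

```bash
python3 - <<'E'
from h import *
C,im,d=load("wrist"); S,_,sd=load("top"); s=.64
def tri(ps):
    A=np.zeros((3,3));b=np.zeros(3)
    for C,uv in ps:
        r,o=rays(C,[np.array(uv)*s]); r=r[0]/np.linalg.norm(r); P=np.eye(3)-np.outer(r,r);A+=P;b+=P@o
    return np.linalg.solve(A,b)
# top crop px -> 800 scale
t=lambda x,y:((145+x/6)/.64,(140+y/6)/.64)
print("knob tri",tri([(C,(372,305)),(S,t(447,208))]))
print("knob ring z=182(wrist)",atz(C,[(372*s,306*s)],182)," top",atz(S,[np.array(t(447,208))*s],188))
print("disc z160",atz(C,[(375.5*s,287*s)],160),"depth",atdepth(C,[(340*s,260*s)],d))
# disc centroid by depth-world segmentation
v,u=np.mgrid[:384,:512]; P=(atdepth(C,np.c_[u.ravel(),v.ravel()],d))
m=(P[:,2]>152)&(P[:,2]<167)&(np.hypot(P[:,0]-485,P[:,1])<75); q=P[m]; print("disc",m.sum(),(q.min(0)+q.max(0))/2,np.median(q[:,2]))
m=(P[:,2]>175)&(P[:,2]<205)&(np.hypot(P[:,0]-485,P[:,1])<40);q=P[m];print("knob",(q.min(0)+q.max(0))/2,q[:,2].max())
h=[tri([(C,a),(S,t(*b))]) for a,b in (((146,214),(67,203)),((156,312),(90,366)))]; print("handle",h,sum(h)/2)
print("handle z85",atz(C,[(146*s,214*s),(156*s,312*s)],88), "pointer z83",atz(C,[(250*s,313*s)],85),"rib z80",atz(C,[(288*s,225*s)],80))
m=(P[:,2]>15)&(P[:,2]<28)&(P[:,1]<-200)&(P[:,0]>350);q=P[m]
print("board",q.min(0),q.max(0))
T,ti,td=load("top");Q=atdepth(T,np.c_[u.ravel(),v.ravel()],td)
hsv=cv2.cvtColor(ti,cv2.COLOR_BGR2HSV).reshape(-1,3)
m=(hsv[:,1]>100)&(hsv[:,0]<25)&(Q[:,1]<-210)&(Q[:,1]>-560)&(Q[:,0]>340)&(Q[:,0]<615)&(Q[:,2]<45)
uvm=np.c_[u.ravel(),v.ravel()][m];print("boardrect",cv2.minAreaRect(atz(T,uvm,22)[:,:2].astype(np.float32)))
s_=arm.read_state();M=R.from_quat(s_["ee_rot"]).as_matrix();print("tool x,y",M[:,0],M[:,1])
E
```

```text
knob tri [486.5751319    5.30421305 177.49339895]
knob ring z=182(wrist) [[487.38155362   6.38890937 182.        ]]  top [[485.89490621   3.0200083  188.        ]]
disc z160 [[491.94516688   6.01252711 160.        ]] depth [[506.58173399  28.95571543 160.53305259]]
disc 10764 [486.68703254   5.94002678 157.01304396] 159.27011418744814
knob [487.20063069   5.79787049 185.2414748 ] 194.67409829497257
handle [array([503.71330124, 197.44739412,  72.44986748]), array([425.43869799, 185.1131611 ,  87.21600095])] [464.57599962 191.28027761  79.83293422]
handle z85 [[506.99211451 188.5598785   88.        ]
 [426.4890332  186.00303181  88.        ]] pointer z83 [[433.74526989 108.29047299  85.        ]] rib z80 [[508.90918347  80.52946983  80.        ]]
board [ 365.42448579 -477.19047807   15.00571313] [ 743.98344666 -224.04099382   27.97308173]
boardrect ((481.07958984375, -384.28204345703125), (211.0980224609375, 301.3689880371094), 6.573237895965576)
tool x,y [ 0.99321731  0.11617163 -0.00485115] [ 0.11620664 -0.99319524  0.00769687]
```

>>> send_rows(
  steps=[
    [[0.3,-1.5,2.0,0,1],[0,0,3.0,0,1],[0,0,2.5,0,1],[0,0,1.5,0,1],[0,0,0.6,0,1],[0,0,0,0,1]],
  ],
)

```text
clock: 2.37
position: [487.5, 6.3, 170.9]
ee_rot: [0.999, 0.05, 0.001, 0.003]
contact_force: [-0.3, -0.4, -0.4]
gripper_width: 85.6
```

>>> send_rows(
  steps=[
    [[0,0.05,0.7,0,1],[0,0,0,0,0.5],[0,0,0,0,0.2],[0,0,0,0,0],[0,0,0,0,0],[0,0,0,0,0],[0,0,0,0,0],[0,0,0,0,0]],
  ],
)

```text
clock: 3.03
position: [490.2, 6.7, 167.8]
ee_rot: [0.999, 0.049, 0.005, 0.003]
contact_force: [-0.2, 0.6, -1.4]
gripper_width: 28.4
```

>>> send_rows(
  steps=[
    [[0,0,0,0,0.7],[0,0,0,0,0.7],[-0.3,0,0.5,0,0.7],[0,0,0.1,0,0.7],[0,0,0,0,0],[0,0,0,0,0],[0,0,0,0,0],[0,0,0,0,0],[0,0,0,0,0]],
  ],
)

```text
clock: 3.78
position: [487.3, 6.4, 161.9]
ee_rot: [0.999, 0.049, 0.006, 0.003]
contact_force: [-1.2, -0.6, 0.1]
gripper_width: 29.1
```

>>> send_rows(
  steps=[
    [[0,0,-0.5,0,0],[0,0,-1.0,0,0],[0,0,-1.5,0,0],[0,0,-2.0,0,0],[0,0,-2.0,0,0],[0,0,-1.0,0,0],[0,0,0,0,0]],
  ],
)

```text
clock: 4.37
position: [483.6, 6.1, 242.8]
ee_rot: [0.999, 0.048, 0.001, 0.003]
contact_force: [-0.3, 0.2, -2.0]
gripper_width: 29.4
```

```bash
python3 - <<'E'
from h import *
C,im,d=grab("wrist"); s=arm.read_state(); print(s["position"],s["ee_rot"],s["contact_force"],s["gripper_width"])
C,im2,d=grab("side")
o=np.hstack([cv2.resize(im,(480,360)),cv2.resize(im2[110:230,180:300],(320,320))[:, :].copy() if 0 else cv2.resize(im2[110:245,180:300],(320,360))])
cv2.imwrite("pics/5.png",o)
E
```

```text
[483.22274608   6.08842325 241.8415864 ] [9.98830220e-01 4.82600018e-02 1.88703113e-06 3.02708191e-03] [ 0.28597563  0.64523918 -1.7367934 ] 28.986727588532588
```

View pics/5.png

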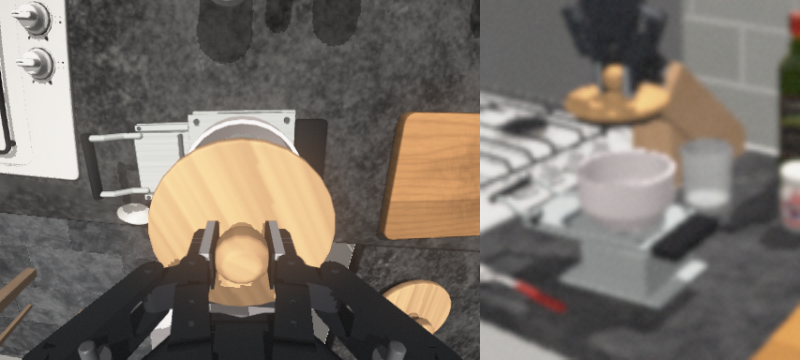

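The lid is lifted off clean and the hopper shows open below it (right inset, about (628,185)). I'll carry it to the board next.

>>> send_rows(
  steps=[
    [[-0.2,2.0,0,0,0],[-0.4,3.5,0,0,0],[-0.4,3.7,0,0,0],[-0.4,3.7,0,0,0],[-0.4,3.7,0,0,0],[-0.4,3.7,0,0,0],[-0.4,3.7,0,0,0],[-0.4,3.7,0,0,0],[-0.4,3.7,0,0,0],[-0.4,3.0,0,0,0]],
  ],
)

```text
clock: 5.3
position: [472.7, -347.8, 227.1]
ee_rot: [0.998, 0.054, -0.013, -0.002]
contact_force: [1.6, 0.5, -1.6]
gripper_width: 29.0
```

>>> send_rows(
  steps=[
    [[-0.1,1.5,0,0,0],[0,0.5,0,0,0],[0,0,0,0,0],[0,0,0,0,0]],
  ],
)

```text
clock: 5.63
position: [469.8, -373.5, 218.4]
ee_rot: [0.999, 0.049, -0.019, -0.005]
contact_force: [0.2, -0.3, -2.4]
gripper_width: 28.7
```

```bash
cat > tilt.py <<'E'
from h import *
C,im,d=grab("wrist"); s=arm.read_state(); M=R.from_quat(s["ee_rot"]).as_matrix(); p=s["position"]
print(p.round(1),M.round(3).tolist(),s["contact_force"].round(1),s["gripper_width"])
v,u=np.mgrid[:384,:512]; uv=np.c_[u.ravel(),v.ravel()]; P=atdepth(C,uv,d); D=d.ravel()
m=(D>0)&(abs(P[:,2]-p[2])<25)&(np.hypot(P[:,0]-p[0],P[:,1]-p[1])<75)&((P-p)@M[:,0]>25); q=P[m]
c=np.median(q,0); 
for _ in range(4):
    A=np.c_[q[:,:2]-p[:2],np.ones(len(q))]; w=np.linalg.lstsq(A,q[:,2],rcond=None)[0]; r=q[:,2]-A@w; q=q[abs(r)<max(3,1.5*r.std())]
print("plane n=",len(q),"slopes",w[:2],"z at tcp",w[2],"tcp - ",p[2]-w[2])
E
python3 tilt.py
```

```text
[ 469.7 -373.   218.2] [[0.994, 0.098, -0.038], [0.099, -0.995, 0.009], [-0.037, -0.012, -0.999]] [-0.  -0.4 -1.9] 28.952893698948504
plane n= 8897 slopes [-0.06091978  0.01150713] z at tcp 216.22056569914412 tcp -  2.0268637279049813
```

>>> send_rows(
  steps=[
    [[0,0,1.5,0,0],[0,0,2.5,0,0],[0,0,3.0,0,0],[0,0,3.0,0,0],[0,0,2.5,0,0],[0,0,1.5,0,0],[0,0,0.8,0,0],[0,0,0,0,0],[0,0,0,0,0]],
  ],
)

```text
clock: 6.43
position: [468.8, -361.3, 69.4]
ee_rot: [0.998, 0.058, -0.015, -0.003]
contact_force: [1.1, -0.5, -2.5]
gripper_width: 29.4
```

>>> send_rows(
  steps=[
    [[0,0,0.7,0,0],[0,0,0.5,0,0],[0,0,0.3,0,0],[0,0,0.2,0,0],[0,0,0,0,0],[0,0,0,0,0]],
  ],
)

```text
clock: 6.93
position: [472.0, -361.8, 56.1]
ee_rot: [0.998, 0.059, -0.011, -0.001]
contact_force: [0.6, -0.5, -1.8]
gripper_width: 29.2
```

```bash
python3 tilt.py
```

```text
[ 472.  -361.8   56.1] [[0.993, 0.117, -0.022], [0.117, -0.993, 0.001], [-0.022, -0.003, -1.0]] [ 1.6  0.7 -1.3] 29.022519706459747
plane n= 8923 slopes [-0.04396978  0.00389331] z at tcp 53.88006469365128 tcp -  2.2058935430121096
```

>>> send_rows(
  steps=[
    [[0,0,0.5,0,0],[0,0,0.2,0,0],[0,0,0,0,0]],
  ],
)

```text
clock: 7.23
position: [472.1, -362.3, 49.1]
ee_rot: [0.998, 0.058, -0.01, -0.001]
contact_force: [-0.7, 0.0, -2.3]
gripper_width: 29.0
```

>>> send_rows(
  steps=[
    [[0,0,0.2,0,0],[0,0,0.15,0,0],[0,0,0,0,0]],
  ],
)

```text
clock: 7.48
position: [471.8, -362.5, 46.5]
ee_rot: [0.998, 0.059, -0.011, -0.0]
contact_force: [0.6, -0.1, -0.3]
gripper_width: 29.1
```

>>> send_rows(
  steps=[
    [[0,0,0.15,0,0],[0,0,0,0,0],[0,0,0,0,0]],
  ],
)

```text
clock: 7.73
position: [472.3, -362.7, 46.8]
ee_rot: [0.998, 0.059, -0.01, 0.0]
contact_force: [-0.2, 0.1, -0.6]
gripper_width: 28.9
```

>>> send_rows(
  steps=[
    [[0,0,0.1,0,0.5],[0,0,0,0,0.7],[0,0,0,0,1],[0,0,0,0,1],[0,0,0,0,1],[0,0,-1.5,0,1],[0,0,-3,0,1],[0,0,-3.5,0,1],[0,0,-4,0,1],[0,0,-4,0,1]],
  ],
)

```text
clock: 8.57
position: [470.3, -360.0, 198.6]
ee_rot: [0.998, 0.058, -0.021, -0.006]
contact_force: [2.1, 0.2, -0.6]
gripper_width: 85.3
```

```bash
python3 - <<'E'
from h import *
C,im,d=grab("wrist"); S,si,sd=grab("side"); s=arm.read_state(); print(s["position"],R.from_quat(s["ee_rot"]).as_matrix().round(3).tolist())
cv2.imwrite("pics/6.png",np.hstack([cv2.resize(im,(480,360)),cv2.resize(si[200:305,260:410],(320,224)).copy() if 0 else cv2.resize(si[200:305,270:410],(320,360))]))
v,u=np.mgrid[:384,:512]; P=atdepth(C,np.c_[u.ravel(),v.ravel()],d)
m=(P[:,2]>34)&(P[:,2]<52)&(np.hypot(P[:,0]-472,P[:,1]+362)<70);q=P[m]
w=np.linalg.lstsq(np.c_[q[:,:2]-[472,-362],np.ones(len(q))],q[:,2],rcond=None)[0];print("lid centre",(q.min(0)+q.max(0))/2,"slope,z",w)
E
```

```text
[ 474.707021   -362.67523968  205.58865942] [[0.993, 0.117, -0.028], [0.117, -0.993, 0.001], [-0.027, -0.004, -1.0]]
lid centre [ 472.17181383 -362.40614166   41.03791393] slope,z [5.42160987e-04 1.24861128e-03 4.32990265e+01]
```

View pics/6.png

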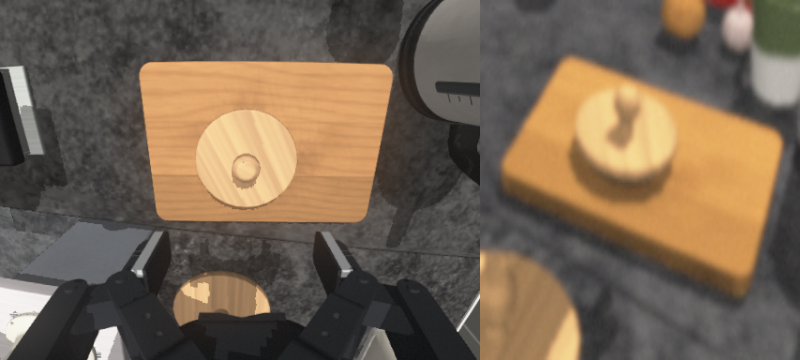

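The lid lies flat on the board, knob up (knob at (245,168)): slope is about 0.001 and the disc top is at 43 mm, against 44 expected. Now to the handle.

>>> send_rows(
  steps=[
    [[0.4,-3.0,0,0,1],[0.4,-3.9,0,0,1],[0.4,-3.9,0,0,1],[0.4,-3.9,0,0,1],[0.4,-3.9,0,0,1],[0.4,-3.9,0,0,1],[0.4,-3.9,0,0,1],[0.4,-3.9,0,0,1],[0.4,-3.9,0,0,1],[0.4,-3.9,0,0,0.5]],
  ],
)

```text
clock: 9.5
position: [472.6, 28.5, 206.7]
ee_rot: [0.999, 0.051, -0.008, 0.0]
contact_force: [1.6, -0.6, 0.8]
gripper_width: 75.2
```

>>> send_rows(
  steps=[
    [[0.2,-3.9,0,0,0.5],[0.2,-3.9,0,0,0.5],[0.2,-3.9,0,0,0.5],[0.2,-2.9,0,0,0.5],[0.1,-1.0,0,0,0.5],[0,0,0,0,0.5],[0,0,0,0,0.5]],
  ],
)

```text
clock: 10.08
position: [463.2, 199.4, 206.5]
ee_rot: [0.998, 0.057, -0.005, -0.001]
contact_force: [0.1, -0.9, 0.1]
gripper_width: 42.5
```

```bash
python3 - <<'E'
from h import *
C,im,d=grab("wrist"); s=arm.read_state(); print(s["position"],R.from_quat(s["ee_rot"]).as_matrix().round(3).tolist(),s["gripper_width"])
cv2.imwrite("pics/7.png",cv2.resize(im,(800,600)))
v,u=np.mgrid[:384,:512]; P=atdepth(C,np.c_[u.ravel(),v.ravel()],d)
g=cv2.cvtColor(im,cv2.COLOR_BGR2GRAY).ravel()
m=(P[:,2]>75)&(P[:,2]<105)&(P[:,1]>165)&(P[:,1]<215)&(abs(P[:,0]-467)<55)&(g<70);q=P[m]
uv=np.c_[u.ravel(),v.ravel()][m];print(len(q),"px box",uv.min(0)/.64,uv.max(0)/.64);print("handle",cv2.minAreaRect(q[:,:2].astype(np.float32)),np.median(q,0),q[:,2].max())
E
```

```text
[463.33722756 198.94944057 206.4738809 ] [[0.994, 0.112, -0.011], [0.112, -0.994, 0.001], [-0.011, -0.003, -1.0]] 42.624358240728604
981 px box [407.8125 223.4375] [426.5625 348.4375]
handle ((467.2023010253906, 190.3759002685547), (83.63326263427734, 12.226022720336914), 6.707863807678223) [471.54093704 191.27849642  89.62248283] 92.20529297119668
```

View pics/7.png

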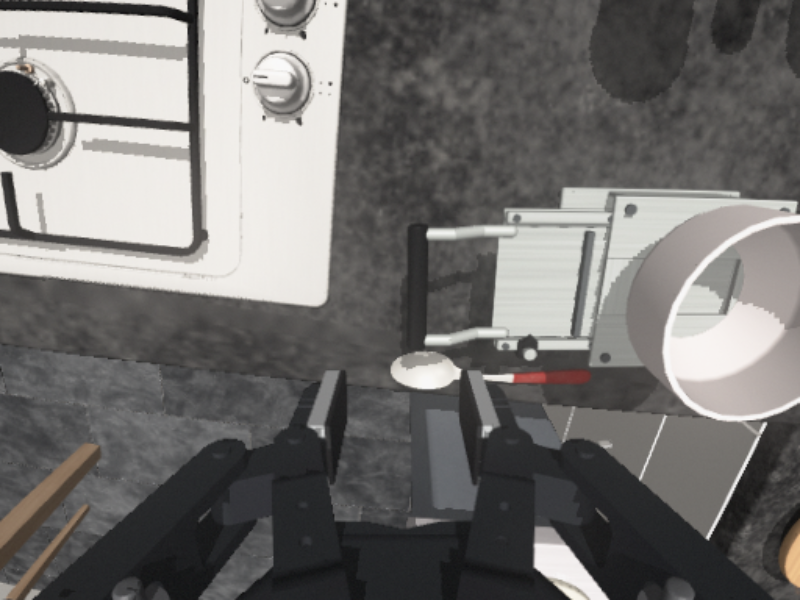

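Wrist view: the handle bar spans (417,225) to (417,348), the rib is at about x=585 (y 228–337) and the pointer with its screw is at (528,347). I'll go down around the handle with the jaws half open.

```bash
python3 - <<'E'
from h import *
C,im,d=load("wrist"); s=.64; e=np.array([-.117,.993]); o=np.array([487,5.5])
for n,uv,z in (("ribtop",(589,230),80),("ribbot",(578,335),80),("tip",(527,336),83),("screw",(528,347),90)):
    p=atz(C,[np.array(uv)*s],z)[0]; print(n,p.round(1),((p[:2]-o)@e).round(1))
cv2.imwrite("pics/8.png",cv2.resize(im[190:240,300:400],(800,400),interpolation=cv2.INTER_CUBIC))
E
```

```text
ribtop [516.8  85.7  80. ] 76.2
ribbot [444.3  74.6  80. ] 73.6
tip [440.9 111.2  83. ] 110.4
screw [435.9 111.4  90. ] 111.1
```

View pics/8.png

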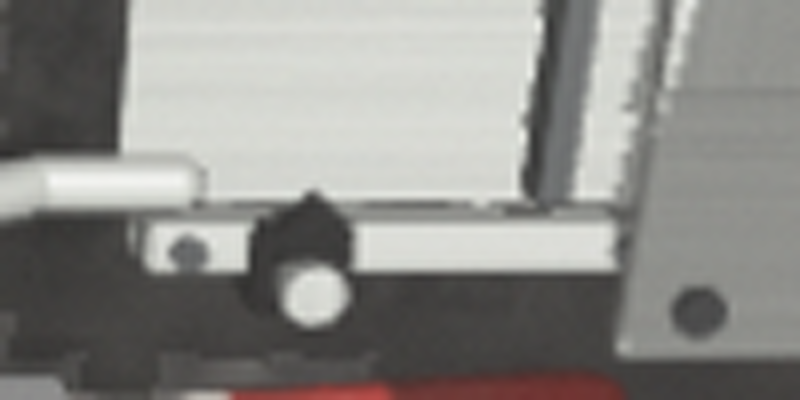

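>>> send_rows(
  steps=[
    [[0.3,0.9,1.5,0,0.5],[0,0,3,0,0.5],[0,0,3,0,0.5],[0,0,2.5,0,0.5],[0,0,0.5,0,0.5],[0,0,0,0,0.5],[0,0,0,0,0.5]],
  ],
)

```text
clock: 10.72
position: [469.4, 181.2, 101.3]
ee_rot: [0.999, 0.05, -0.003, -0.002]
contact_force: [0.4, 0.5, 0.8]
gripper_width: 42.4
```

>>> send_rows(
  steps=[
    [[-0.2,-0.9,0,0,0.5],[0,0,0,0,0.5]],
  ],
)

```text
clock: 10.88
position: [468.1, 190.3, 103.9]
ee_rot: [0.999, 0.049, -0.001, -0.003]
contact_force: [0.1, -0.1, -0.7]
gripper_width: 42.7
```

>>> send_rows(
  steps=[
    [[0,0,1.2,0,0.5],[0,0,1.5,0,0.5],[0,0,0.8,0,0.5],[0,0,0,0,0.5],[0,0,0,0,0.5]],
  ],
)

```text
clock: 11.3
position: [472.2, 195.2, 75.1]
ee_rot: [0.999, 0.051, 0.006, -0.008]
contact_force: [-1.4, 0.2, 0.3]
gripper_width: 42.9
```

>>> send_rows(
  steps=[
    [[-0.3,0.4,0.6,0,0.5],[0,0,0.3,0,0.5],[0,0,0,0,0.5]],
  ],
)

```text
clock: 11.55
position: [470.6, 191.9, 67.4]
ee_rot: [0.999, 0.051, 0.008, -0.009]
contact_force: [0.7, -0.4, -0.6]
gripper_width: 42.5
```

>>> send_rows(
  steps=[
    [[0,0,0.2,0,0.3],[0,0,0,0,0],[0,0,0,0,0],[0,0,0,0,0],[0,0,0,0,0],[0,0,0,0,0]],
  ],
)

```text
clock: 12.05
position: [470.8, 191.7, 65.9]
ee_rot: [0.999, 0.052, 0.008, -0.009]
contact_force: [1.0, -0.2, -0.3]
gripper_width: 11.2
```

```bash
cat > look.py <<'E'
from h import *
import sys
C,im,d=grab("wrist"); s=arm.read_state(); print(s["position"],s["ee_rot"].round(3),s["contact_force"],s["gripper_width"])
uv,_=cv2.projectPoints(np.array([[460.,100,80]]),cv2.Rodrigues(C[2].T)[0],-C[2].T@C[3],C[0],np.array([C[1],0,0,0,0.]))
u,v=uv.ravel().astype(int);x0=min(max(u-80,0),352);y0=min(max(v-60,0),264);print("x0,y0",x0,y0)
cv2.imwrite(sys.argv[1],cv2.resize(im[y0:y0+120,x0:x0+160],(800,600),interpolation=cv2.INTER_CUBIC))
E
python3 look.py pics/9.png
```

```text
[470.82738592 191.6576395   65.90910494] [ 0.999  0.052  0.008 -0.009] [-0.51883148 -0.44535602 -0.37781708] 10.897724471214255
x0,y0 330 233
```

View pics/9.png

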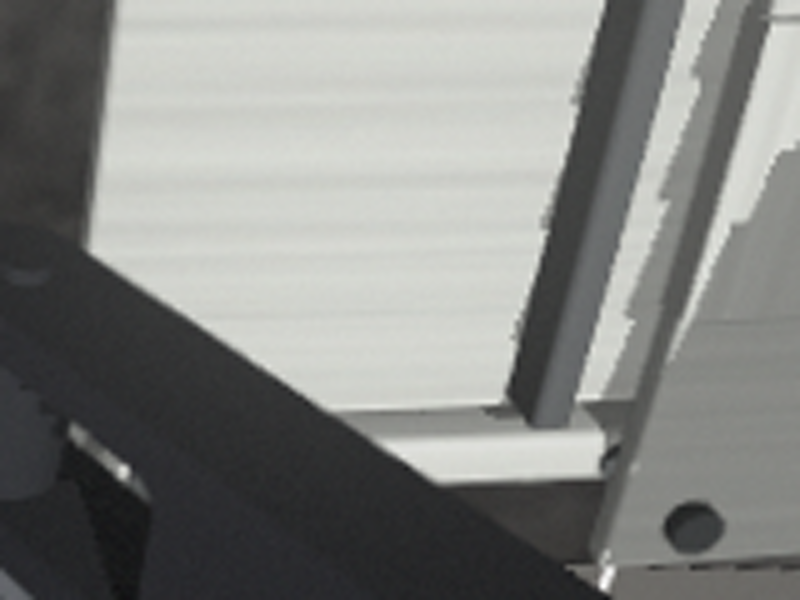

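The near finger hides the pointer from here, but the handle is gripped (11 mm, same bias as on the knob). I'll refine the travel from the earlier close crop: tip at crop (313,195), rib top centre at (560,195).

```bash
python3 - <<'E'
from h import *
# earlier wrist pose for picture 7/8
c=optics.get_calibration("wrist"); T=np.eye(4)
T[:3,:3]=R.from_quat([0.998,0.0565,-0.005,-0.001]).as_matrix(); T[:3,3]=[463.34,198.95,206.47]
X=T@np.array(c["hand_eye"]); W=(np.array(c["K"]),c["k1"],X[:3,:3],X[:3,3])
f=lambda x,y:(300+x/8-.44,190+y/8-.44)
e=np.array([-.117,.993]);e/=np.linalg.norm(e);o=np.array([487,5.5])
for n,p,z in (("tip",(313,193),83),("ribnear",(560,195),80),("ribup",(578,10),80)):
    q=atz(W,[f(*p)],z)[0];print(n,q.round(1),((q[:2]-o)@e).round(1))
W2=load("wrist")[0]
g=lambda x,y:(330+x/5-.4,233+y/5-.4)
for n,p in (("rib9near",(568,385)),("rib9up",(655,20))):
    q=atz(W2,[g(*p)],80)[0];print(n,q.round(1),((q[:2]-o)@e).round(1))
E
```

```text
tip [442.8 109.6  83. ] 108.6
ribnear [445.   74.7  80. ] 73.6
ribup [471.3  79.   80. ] 74.8
rib9near [450.2  76.   80. ] 74.3
rib9up [499.  83.  80.] 75.6
```

>>> send_rows(
  steps=[
    [[0,-0.7,0,0,0],[0,-0.8,0,0,0],[0,-0.8,0,0,0],[0,-0.7,0,0,0],[0,-0.4,0,0,0],[0,0,0,0,0],[0,0,0,0,0]],
  ],
)

```text
clock: 12.68
position: [467.8, 216.8, 65.9]
ee_rot: [0.999, 0.052, 0.005, 0.0]
contact_force: [3.0, -6.4, 1.3]
gripper_width: 11.4
```

>>> send_rows(
  steps=[
    [[0,-0.5,0,0,0],[0,-0.5,0,0,0],[0,0,0,0,0],[0,0,0,0,0],[0,0,0,0,0]],
  ],
)

```text
clock: 13.1
position: [467.5, 218.3, 65.9]
ee_rot: [0.999, 0.052, 0.003, 0.008]
contact_force: [3.2, -7.1, 0.6]
gripper_width: 11.4
```

```bash
python3 look.py pics/10.png; python3 - <<'E'
from h import *
C,im,d=grab("top")
a=cv2.resize(im[155:205,155:222],(670,500),interpolation=cv2.INTER_CUBIC)
w=cv2.imread("pics/10.png"); cv2.imwrite("pics/10.png",np.hstack([cv2.resize(w,(400,300)),cv2.resize(a,(400,300))]))
E
```

```text
[467.50288408 218.06392215  65.8352497 ] [0.999 0.052 0.003 0.008] [ 4.27367873 -6.9257862   0.71445451] 10.726570330649452
x0,y0 352 228
```

View pics/10.png

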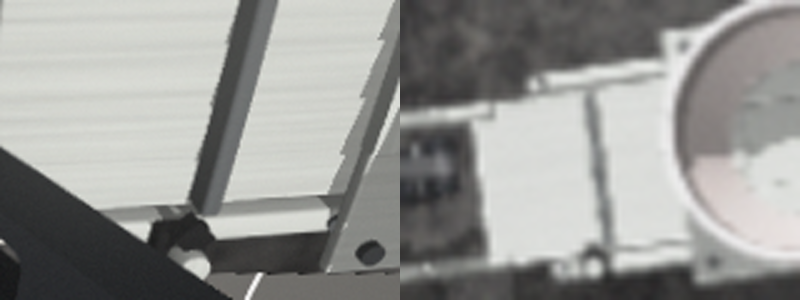

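```bash
python3 - <<'E'
from h import *
C,im,d=load("wrist")
g=lambda x,y:(352+x/2.5-.3,228+y/2.5-.3)
e=np.array([-.12,.993]);o=np.array([487,5.5])
for n,p,z in (("tip",(190,207),83),("ribnear",(211,205),80),("ribup",(262,10),80)):
    q=atz(C,[g(*p)],z)[0];print(n,q.round(1),((q[:2]-o)@e).round(1))
cv2.imwrite("pics/11.png",cv2.resize(im[290:340,400:480],(800,500),interpolation=cv2.INTER_CUBIC))
E
```

```text
tip [445.2 112.2  83. ] 111.0
ribnear [443.5 104.   80. ] 103.0
ribup [497.2 110.7  80. ] 103.2
```

View pics/11.png

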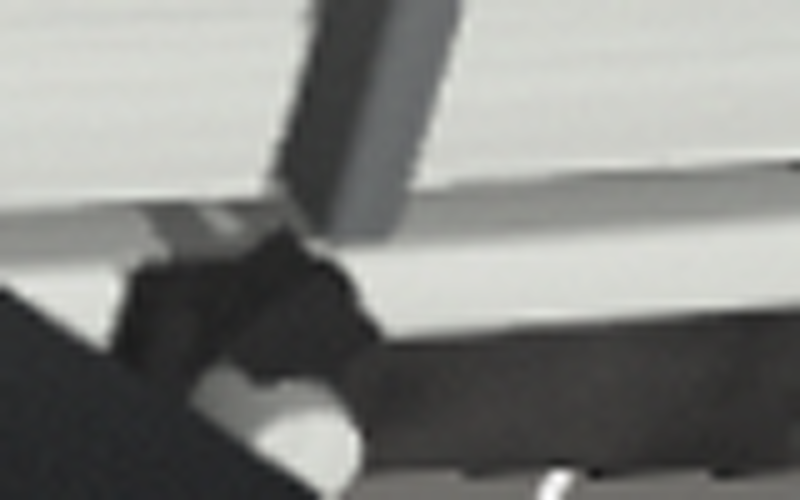

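The tip is at crop (288,232) and the rib's top near end at (370,230), so about 8 mm remain. That matches 35 minus 27 from the tool's travel.

>>> send_rows(
  steps=[
    [[0,-0.7,0,0,0],[0,-0.7,0,0,0],[0,-0.7,0,0,0]],
  ],
)

```text
clock: 13.45
position: [465.8, 232.1, 65.8]
ee_rot: [0.999, 0.051, 0.001, 0.013]
contact_force: [4.4, -9.6, 1.7]
gripper_width: 10.9
```

>>> send_rows(
  steps=[
    [[0,0,0,0,0],[0,0,0,0,0]],
  ],
)

```text
clock: 13.62
position: [466.1, 228.9, 65.9]
ee_rot: [0.999, 0.052, 0.001, 0.016]
contact_force: [3.9, -6.6, 0.1]
gripper_width: 11.0
```

>>> send_rows(
  steps=[
    [[0,0,0,0,0]],
  ],
)

```text
clock: 13.7
position: [466.3, 227.1, 65.9]
ee_rot: [0.999, 0.052, 0.0, 0.018]
contact_force: [2.8, -7.4, -0.7]
gripper_width: 11.0
```

```bash
python3 - <<'E'
from h import *
for i in range(4): optics.get_image("wrist")
C,im,d=grab("wrist"); s=arm.read_state(); print(s["clock"],s["position"],s["contact_force"],s["gripper_width"],abs(s["joint_vel"]).max())
uv,_=cv2.projectPoints(np.array([[444.,111,83]]),cv2.Rodrigues(C[2].T)[0],-C[2].T@C[3],C[0],np.array([C[1],0,0,0,0.]))
u,v=uv.ravel().astype(int);x0=min(max(u-40,0),432);y0=min(max(v-25,0),334);print(x0,y0)
cv2.imwrite("pics/12.png",cv2.resize(im[y0:y0+50,x0:x0+80],(800,500),interpolation=cv2.INTER_CUBIC))
E
```

```text
13.95 [466.36005426 226.82152956  65.86008685] [ 3.17093175 -8.69242577  1.42662697] 10.781216062666322 0.0016878466654149042
400 283
```

View pics/12.png

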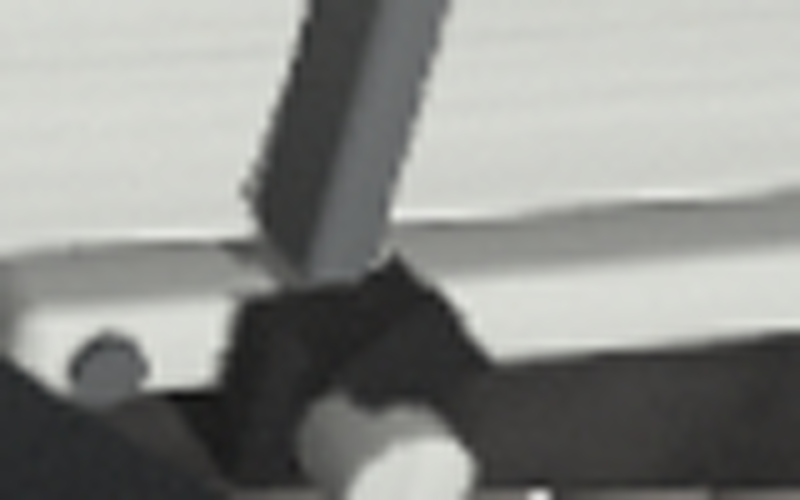

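```bash
python3 - <<'E'
from h import *
C,im,d=load("wrist"); e=np.array([-.12,.993]);o=np.array([487,5.5])
g=lambda x,y:(400+x/10-.45,283+y/10-.45)
for n,p,z in (("tip",(395,257),83),("ribnear",(345,270),80),("ribup",(412,5),80),("ribL",(305,272),80),("ribR",(385,260),80)):
    q=atz(C,[g(*p)],z)[0];print(n,q.round(1),((q[:2]-o)@e).round(1))
e2=lambda a,b:None
E
```

```text
tip [443.9 111.8  83. ] 110.7
ribnear [440.2 111.9  80. ] 111.2
ribup [460.4 114.8  80. ] 111.7
ribL [440.  114.6  80. ] 114.0
ribR [441.1 109.3  80. ] 108.6
```

The rib (111.2) is level with the tip (110.7) within about 0.5 mm, and the tool's travel agrees (35.4 mm against 35). I'll let the hold settle using camera calls, check the lid numerically, and hand in.

```bash
python3 - <<'E'
from h import *
for i in range(8): C,im,d=grab("top")
s=arm.read_state(); print(s["clock"],s["position"],s["contact_force"],s["gripper_width"],abs(s["joint_vel"]).max())
v,u=np.mgrid[:384,:512]; P=atdepth(C,np.c_[u.ravel(),v.ravel()],d)
m=(P[:,2]>38)&(P[:,2]<54)&(np.hypot(P[:,0]-472,P[:,1]+362)<60);q=P[m]
print("lid",np.median(q,0),np.linalg.lstsq(np.c_[q[:,:2]-[472,-362],np.ones(len(q))],q[:,2],rcond=None)[0])
if abs(s["position"][1]-226.8)<1.5: job.job_done(); print("handed in")
E
```

```text
14.35 [466.33730193 226.82056099  65.85688001] [ 4.19163272 -8.98204203  0.28569303] 10.987443618667013 0.0017682643167825371
lid [ 471.75125089 -359.47087487   45.04943044] [5.94049522e-04 4.18814232e-04 4.50465234e+01]
the job is handed in; nothing more can be done
handed in
```

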